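# Set the angle dial of a dowel-boring jig

### The job

Set the boring jig: push the upright wooden finger post round with your fingertips so that the metal dial turns, either way, until the black index line on the dial lines up with the black line on the brass rider. Do not lift the dial off its spindle or shift the rider, and leave the mallet, tape measure, offcut and loose dowel where they are. Finish with the hand clear.

Things in the scene. Friction and masses are not known exactly. Their poses are not given: they have to be found in the camera images.
- jig: The jig, fixed to the bench, placed and yawed anew each time: grey housing 250 x 250 mm, 30 mm high; on it a fixed aluminium scale ring, radius 83 to 112 mm, top 42 mm above the bench, round the dial. On its own -y side, 130 to 260 mm off the dial's centre and 300 mm long in x, a fixed log lies in a cradle, top 111 mm above the bench. Origin: at bench level under the dial's centre.
- dial_axis (a point): Centre of the dial at the level of its top face, 42 mm above the bench. The dial is an aluminium disc of radius 80 mm inside the scale ring, level with it, with a steel boss (radius 14 mm, 4 mm high) in its middle. It turns about the vertical through this point.
- index_mark (a point): Outer end of the black index line (4 mm wide, radial) on the dial's top face, at the dial's rim, 80 mm from the axis, 42 mm above the bench. It turns with the dial.
- peg_top (a point): Centre of the top of the finger post: an upright wooden round, 24 mm in diameter, fixed in the dial 50 mm from the axis, diametrically opposite the index line. It rises 48 mm above the dial face, its top 90 mm above the bench.
- target_line (a point): The target: inner end of the black line (4 mm wide, radial) of the brass rider, given on the dial's rim, 80 mm from the axis, 42 mm above the bench. The rider is a brass saddle 26 mm wide and 4 mm high over the scale ring, clamped somewhere on the side of the ring away from the robot; it gives way if pushed hard.
- dial (a joint): Angle of the dial, rad, growing anticlockwise seen from above; any number of turns. 0 when the index line points along the jig's +x. The dial turns freely either way with steady friction of about 0.12 N m (2 to 3 N at the post) and stays where it is left.
- dial_lift (a joint): How far the dial is raised off its seat, m; 0 when seated. Only its own weight (0.7 kg) holds it down.
- tape: Loose tape measure, 70 x 34 mm and 62 mm high, with 90 mm of blade out; origin under its centre.
- offcut: Loose pale wood offcut, 90 x 45 x 45 mm; origin under its centre.
- dowel: Loose short dowel standing upright, 26 mm in diameter, 60 mm high; origin under its centre.
- mallet: Loose wooden mallet lying down: head 120 x 60 x 70 mm high with the origin under its centre, handle 200 mm along its own +y.

How it is judged:
By the outcome, as a careful person would: the job done as asked, in the order asked, and still so for the second after the job is handed in, with the robot touching nothing.
It also fails if it takes over 48 s, if anything falls off the work surface, if the arm or the gripper's body presses on something with over 40 N, if the wrist force passes 120 N, or if a joint passes its speed limit or range.

### The arm

A 6-joint arm with a two-finger parallel gripper is mounted at the origin on the work surface. World frame = base frame: x ahead of the robot, y to its left, z up, the work surface at z = 0. Lengths are in mm, angles in degrees, forces in N, time in s.
With the tool pointing down it reaches from about 350 to 850 mm from the base axis. Payload 8.1 kg.
Tool frame: the origin (TCP) lies at the very end of the fingers, on their centre line; the grasp point (between the pads) lies 19 mm behind it; z points along the fingers, y is the direction in which the jaws open and shut (so a half turn about z gives the same grasp; the last joint's range is limited). The gripper opens to 85 mm and grips with 20 to 120 N. Pads are 22 mm wide; open, the fingers measure 114 mm over their backs; the gripper's body (76 mm by 85 mm) begins 54 mm behind the grasp point. The pads swing forward as they close: fully open they stand 13 mm farther back than shut.
Start: joints at [-72.445, 7.471, 85.268, -0, 87.261, -4.893], TCP at [229.132, -554.53, 231.292] pointing down, gripper open.
Joint ranges: [-169.43, 169.43], [-51.17, 129.36], [1.28, 143.12], [-76.62, 256.62], [0, 156.53], [-152.29, 152.29]. Speed limits (degrees/s): [136.94, 136.94, 159.86, 180, 180, 180].

### API

Orientations are given as [roll, pitch, yaw] about the fixed x, y, z axes, in that order (R = Rz(yaw) Ry(pitch) Rx(roll)).
In Python, from bench import r gives the robot as it stands.
- The arm moves only by the shell command python3 -m crank 'ROWS' [OPENING] [FORCE]. ROWS is JSON, a list that holds one entry, the list of rows, each a list of 6 numbers: the shift along the tool's x, y, z in m, then the turn, a rotation vector about the tool's x, y, z in rad. A call has 1 to 10 rows; each row is the pose to reach, as a shift and turn from the pose measured when the call began, along the tool's axes at that moment; what a row does not reach only later rows make up. A row lasts 1/8 s, in which the tool goes at most 62.5 mm and 10.7 degrees, less where a joint would pass 70% of its speed; a pose out of reach is approached as far as the arm can. A call with a gripper value outside its range is refused whole. OPENING is the closure, from 0 (fully open) to 1 (shut), set as the call begins (- or left out, the last holds). The fingers move at their own pace and stop on an object; FORCE is the grip in N (left out, the last holds). Time passes only in rows, so rows that repeat a pose let the fingers close. It gives the time, the measured TCP pose, the force and the opening at its end, in the units of the state.
- r.sense(): the state, without advancing time (a new reading comes with each control period).
- r.snapshot(name): name is "side" or "top" or "wrist"; returns (picture, depth): 480x640x3 uint8, blue, green, red; 480x640 float32, mm along the optical axis (not along the pixel's ray), 0 where there is no reading.
- r.get_calibration(name): a dict with "mtx" (3x3 intrinsics, pixels), "cam_to_world" (4x4, takes a point from camera to world coordinates). Camera axes: x right, y down, z forward; pixel columns grow to the right and rows downward; lengths in mm; the calibration is good to about 2 mm. A picture is of the moment at which its call begins: read the wrist's pose just before it. get_calibration takes no time and is no camera call; for the wrist camera it gives the pose at the moment of the call.
- r.hand_in(): hands the job in, once; it reports no verdict.
Trained networks look in the newest picture that a camera, given by its name, has taken for a name from the list of things; names that differ only in an ending like _2 or _b are one class to them, and where a whole thing is asked for, a point or a joint stands for the part that bears it (a point fixed in the world has none). Each returns a list of dicts, best first, with "conf" (0 to 1); they miss things now and then, are a little off and sometimes report something else, mostly with a low value. They report only what shows in the picture. A call takes as long as a camera call.
- r.look_for(thing, camera): "extent" ([left, top, right, bottom] in pixels, round what is visible of it).
- r.landmark_of(thing, camera): "pixel" ([column, row] in pixels: a listed point, or the origin of a listed thing).
The state is a dict: "time": time; "joint_pos": joint angles; "qd": joint speeds; "joint_efforts": joint torques, N m; "tool_pos": TCP position; "tcp_rot": TCP orientation; "ft_force": force on the tool from outside, world axes, zero at the start; "wrist_torque": the same for the moment, N m; "finger_gap": finger opening in mm.
Only numpy, scipy, OpenCV 4.12 (cv2) and the standard library are available. Lean on these libraries where they do the work, as an engineer would, in place of code of your own. Each camera call takes 0.05 s, during which the arm holds its last target.

## Working session

There is one attempt and no reset: what is moved stays moved. The work goes in short steps, Python scripts to look and compute and a shell command to move; the robot and the scene stay as the last step left them, time stands still between calls to the robot, and variables do not carry over. Pictures are saved under pics/ and viewed, and the job is handed in when it is done.

```bash
mkdir -p pics; ls
cat > h.py <<'E'
import numpy as np, cv2
from bench import r
def ray(cam,px,z):
    c=r.get_calibration(cam);K=np.array(c["mtx"]);T=np.array(c["cam_to_world"])
    d=T[:3,:3]@np.linalg.solve(K,[px[0],px[1],1.]);o=T[:3,3]
    return o+d*(z-o[2])/d[2]
Z=dict(dial_axis=42,index_mark=42,peg_top=90,target_line=42,jig=0,tape=0,offcut=0,dowel=0,mallet=0)
def find(cam,names=Z):
    for n in names:
        for d in r.landmark_of(n,cam)[:2]:
            print(cam,n,round(d["conf"],2),np.round(d["pixel"],1),np.round(ray(cam,d["pixel"],Z[n]),1))
E
python3 - <<'E'
from h import *
for c in ["top","side"]:
    p,d=r.snapshot(c);cv2.imwrite(f"pics/{c}0.png",p)
    find(c)
s=r.sense();print(s["time"],s["tool_pos"],s["tcp_rot"],s["ft_force"],s["finger_gap"])
E
```

```text
pics
top index_mark 0.86 [511.2 301.7] [ 469.9 -139.1   42. ]
top peg_top 0.66 [465.1 223.3] [585.  -63.8  90. ]
top peg_top 0.17 [381.6 181.4] [652.7  58.8  90. ]
top target_line 0.7 [516.  302.1] [ 469.2 -146.5   42. ]
top target_line 0.67 [500.4 213.5] [ 609.9 -132.7   42. ]
top jig 0.68 [472.9 265.6] [532.7 -94.8   0. ]
top tape 0.61 [348.7 251. ] [560.8 108.3   0. ]
top offcut 0.79 [297.6 315.4] [456.2 194.    0. ]
top dowel 0.88 [381.4 180.2] [681.3  50.    0. ]
top mallet 0.87 [485.6 158.4] [ 715.8 -128.     0. ]
side dial_axis 0.81 [434.3 212.6] [ 549.5 -105.    42. ]
side index_mark 0.63 [477.4 215.4] [ 481.9 -152.2   42. ]
side peg_top 0.79 [409.5 192.8] [583.6 -63.   90. ]
side target_line 0.57 [415.6 197.4] [ 611.5 -131.5   42. ]
side jig 0.69 [432.4 233.9] [542.7 -95.9   0. ]
side tape 0.83 [355.7 276.2] [566.4 112.7   0. ]
side offcut 0.57 [375.8 326. ] [460.6 191.3   0. ]
side offcut 0.18 [431.7 240.5] [530.6 -74.8   0. ]
side dowel 0.89 [330.6 237.1] [683.5  47.9   0. ]
side mallet 0.72 [371.9 196.5] [ 725.9 -136.1    0. ]
side mallet 0.7 [476.7 216.3] [ 511.9 -215.8    0. ]
1.0 [ 229.13858665 -554.54064658  231.30278823] [ 1.79998898e+02 -1.63129333e-03  2.24447827e+01] [ 0.64613909 -0.76119178  0.35959661] 85.32749889294223
```

View pics/top0.png

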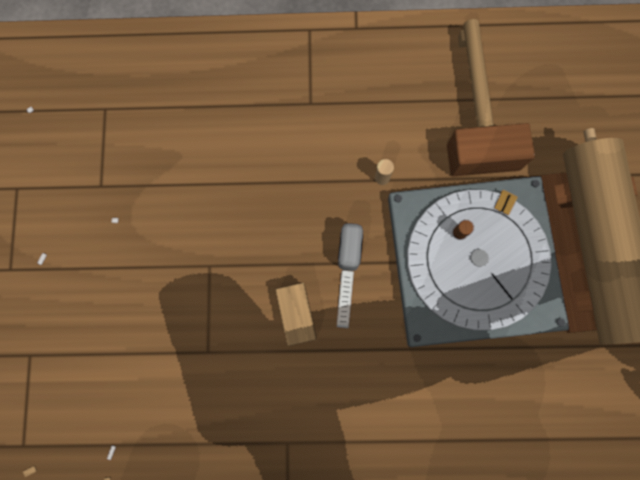

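View pics/side0.png

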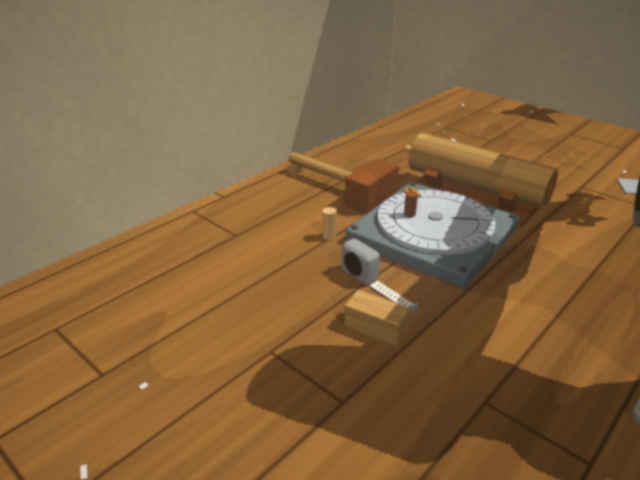

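Run:
```python
import cv2
p=cv2.imread("pics/top0.png")[170:370,400:640]
cv2.imwrite("pics/topc.png",cv2.resize(p,None,fx=3,fy=3,interpolation=2))
```

```text
(no output)
```

View pics/topc.png

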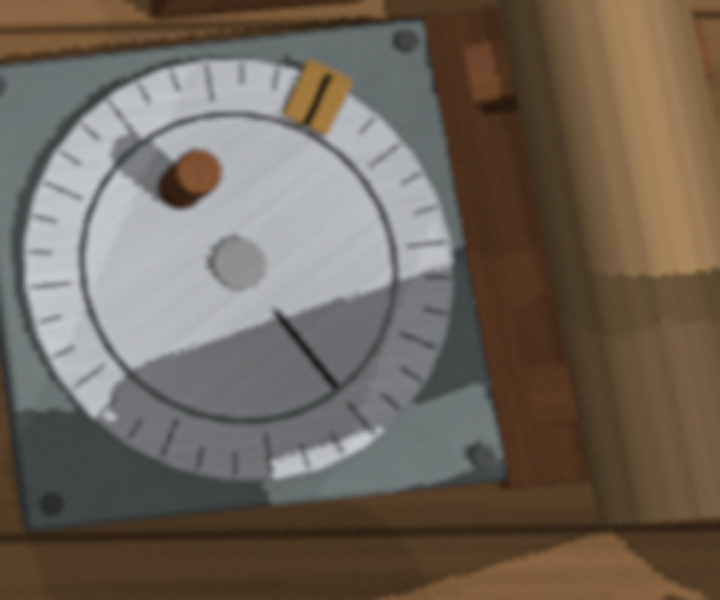

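```bash
cat >> h.py <<'E'
from scipy.spatial.transform import Rotation as Rn
def togo(pos,yaw):
    s=r.sense();R=Rn.from_euler("xyz",s["tcp_rot"],degrees=True)
    T=Rn.from_euler("xyz",[180,0,yaw],degrees=True)
    print("shift m",np.round(R.inv().apply(np.array(pos)-s["tool_pos"])/1000,4),"rot",np.round((R.inv()*T).as_rotvec(),4))
def ang(a,c): return np.degrees(np.arctan2(a[1]-c[1],a[0]-c[0]))
E
python3 - <<'E'
from h import *
c=ray("top",(479.7,258),44);i=ray("top",(512.7,299),42);t=ray("top",(502.3,211.7),42);p=ray("top",(465.8,228),90)
print(c,i,t,p)
print("idx",ang(i,c),"tgt",ang(t,c),"peg",ang(p,c))
togo([585,-64,231],39)
E
```

```text
[538.72238835 -94.69204958  44.        ] [ 474.02052161 -141.75565513   42.        ] [ 612.72983432 -135.87658266   42.        ] [577.79412025 -64.39732667  90.        ]
idx -143.96816569561395 tgt -29.09557683431333 peg 37.78862797900039
shift m [ 5.162e-01 -3.175e-01  3.000e-04] rot [ 0.     -0.     -0.2889]
```

```bash
python3 -m crank '[[[0.05,-0.03,0,0,0,-0.03],[0.1,-0.062,0,0,0,-0.06],[0.15,-0.093,0,0,0,-0.09],[0.2,-0.125,0,0,0,-0.12],[0.25,-0.155,0,0,0,-0.15],[0.3,-0.187,0,0,0,-0.18],[0.35,-0.217,0,0,0,-0.2],[0.4,-0.25,0,0,0,-0.23],[0.45,-0.28,0,0,0,-0.26],[0.5,-0.311,0,0,0,-0.28]]]' 0.5 20
python3 - <<'E'
from h import *
s=r.sense();print(s["time"],s["tool_pos"],s["tcp_rot"],s["finger_gap"])
p,d=r.snapshot("wrist");cv2.imwrite("pics/w1.png",p)
find("wrist",["dial_axis","index_mark","peg_top","target_line"])
c=r.get_calibration("wrist");print(np.round(c["cam_to_world"],2))
togo([579,-64,231],38)
E
```

```text
time: 2.25
tool_pos: [573.5, -74.5, 231.6]
tcp_rot: [180.0, -0.0, 38.5]
ft_force: [0.3, -0.8, -0.7]
finger_gap: 42.4
2.25 [573.52148197 -74.47610831 231.59451673] [ 1.79959044e+02 -2.04483250e-02  3.85397167e+01] 42.434169774624976
wrist dial_axis 0.72 [315.6 250.3] [542.2 -89.6  42. ]
wrist index_mark 0.59 [309.4 327.1] [ 477.4 -135.1   42. ]
wrist peg_top 0.85 [321.2 210.9] [579.7 -68.5  90. ]
wrist target_line 0.98 [403.1 217.2] [ 610.3 -135.2   42. ]
[[ 6.2000e-01 -7.5000e-01 -2.3000e-01  6.3105e+02]
 [-7.8000e-01 -6.0000e-01 -1.8000e-01 -2.8840e+01]
 [-0.0000e+00  3.0000e-01 -9.6000e-01  3.7406e+02]
 [ 0.0000e+00  0.0000e+00  0.0000e+00  1.0000e+00]]
shift m [ 0.0127 -0.0053  0.0001] rot [-0.      0.0006  0.0094]
```

View pics/w1.png

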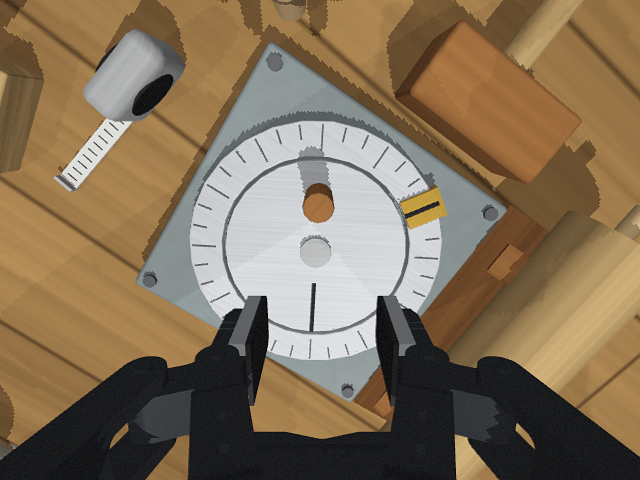

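Run:
```python
from h import *
c=ray("wrist",(315.5,251),46)
# groove: mean of points on dial rim
rim=np.array([ray("wrist",q,42)[:2] for q in [(224,243),(408,243),(316,157),(253,180),(385,183),(312,332)]])
A=np.c_[2*rim,np.ones(6)];x=np.linalg.lstsq(A,(rim**2).sum(1),rcond=None)[0]
print("boss",c,"rimfit",x[:2],np.sqrt(x[2]+x[0]**2+x[1]**2))
c=x[:2]
i1=ray("wrist",(312,331),42);i0=ray("wrist",(314,285),42)
t1=ray("wrist",(405,217),46);t2=ray("wrist",(438,206),46);p=ray("wrist",(318,203),90)
print("idx",ang(i1,c),ang(i1,i0),"tgt",ang(t1,c),ang(t2,c),ang(t2,t1),"peg",p,ang(p,c),np.hypot(*(p[:2]-c)))
```

```text
boss [540.08624061 -94.34960531  46.        ] rimfit [540.2153845  -95.35914729] 81.6892467569338
idx -144.73205746102917 -144.082646459108 tgt -29.063091852349473 -29.870355930009598 -32.15177680485907 peg [582.48512935 -64.0608993   90.        ] 36.517760891816856 52.59573800585573
```

Run:
```python
from h import *
togo([580.5,-65.5,58],36.5)
```

```text
shift m [ 0.0131 -0.0032  0.1731] rot [-0.      0.0006  0.0356]
```

```bash
python3 -m crank '[[[0.007,-0.002,0.03,0,0,0.02],[0.012,-0.003,0.07,0,0,0.035],[0.012,-0.003,0.1,0,0,0.035],[0.012,-0.003,0.13,0,0,0.035],[0.012,-0.003,0.155,0,0,0.035],[0.012,-0.003,0.172,0,0,0.035],[0.012,-0.003,0.172,0,0,0.035]]]'
python3 - <<'E'
from h import *
s=r.sense();P=np.array(s["tool_pos"]);print(s["time"],P,s["tcp_rot"])
p,d=r.snapshot("wrist");cv2.imwrite("pics/w2.png",p)
# rows for orbiting
C=np.array([540,-95.]);R=Rn.from_euler("xyz",s["tcp_rot"],degrees=True);y0=s["tcp_rot"][2]
for k in range(1,11):
    a=np.radians(y0+6*k);q=np.array([*(C+51*np.array([np.cos(a),np.sin(a)])),58])
    print(np.round(R.inv().apply(q-P)/1000,4),round(-np.radians(6*k),3))
E
```

```text
time: 3.38
tool_pos: [578.4, -67.0, 57.8]
tcp_rot: [-179.9, 0.1, 36.5]
ft_force: [0.3, -0.5, 0.1]
finger_gap: 42.5
3.375 [578.37593473 -67.01278367  57.80526809] [-1.79884699e+02  1.45766937e-01  3.64569128e+01]
[ 0.0032 -0.0056 -0.0002] -0.105
[ 0.0024 -0.0109 -0.0002] -0.209
[ 0.001  -0.0161 -0.0002] -0.314
[-0.0009 -0.021  -0.0002] -0.419
[-0.0033 -0.0258 -0.0001] -0.524
[-0.0062 -0.0303 -0.0001] -0.628
[-0.0096 -0.0344 -0.0001] -0.733
[-0.0134 -0.0382 -0.0001] -0.838
[-0.0175 -0.0416 -0.0001] -0.942
[-0.022  -0.0445 -0.    ] -1.047
```

View pics/w2.png

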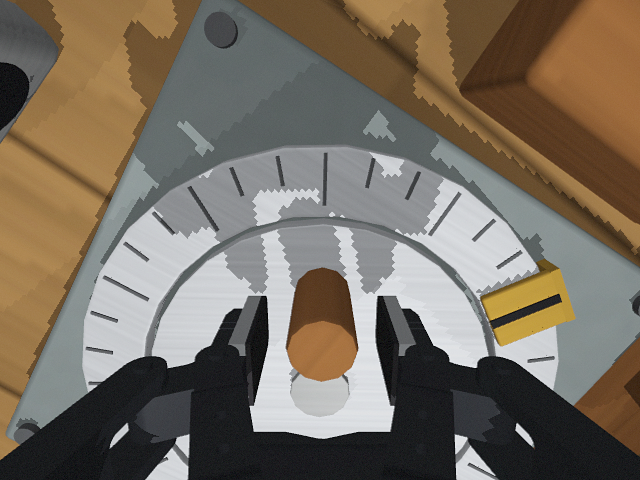

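```bash
python3 -m crank '[[[0.003,-0.0056,0,0,0,-0.105],[0.0024,-0.011,0,0,0,-0.21],[0.001,-0.016,0,0,0,-0.314],[-0.001,-0.021,0,0,0,-0.419],[-0.0033,-0.026,0,0,0,-0.524],[-0.006,-0.03,0,0,0,-0.628],[-0.0096,-0.0345,0,0,0,-0.733],[-0.0134,-0.038,0,0,0,-0.838],[-0.0175,-0.0416,0,0,0,-0.942],[-0.022,-0.0445,0,0,0,-1.047]]]'
python3 - <<'E'
from h import *
s=r.sense();P=np.array(s["tool_pos"]);print(s["time"],P,s["tcp_rot"])
p,d=r.snapshot("wrist");cv2.imwrite("pics/w3.png",p)
C=np.array([540,-95.]);R=Rn.from_euler("xyz",s["tcp_rot"],degrees=True);y0=s["tcp_rot"][2]
for k in range(1,11):
    a=np.radians(y0+6*k);q=np.array([*(C+51*np.array([np.cos(a),np.sin(a)])),58])
    print(np.round(R.inv().apply(q-P)/1000,4),round(-np.radians(6*k),3))
E
```

```text
time: 4.68
tool_pos: [537.8, -43.8, 61.8]
tcp_rot: [179.7, 0.0, 96.7]
ft_force: [5.5, 5.4, -0.8]
finger_gap: 42.5
4.675 [537.79876101 -43.84218314  61.79391614] [1.79725147e+02 1.69788136e-02 9.66729823e+01]
[-0.0003 -0.0091  0.0038] -0.105
[-0.0012 -0.0144  0.0037] -0.209
[-0.0026 -0.0195  0.0037] -0.314
[-0.0045 -0.0245  0.0037] -0.419
[-0.0069 -0.0293  0.0037] -0.524
[-0.0098 -0.0338  0.0036] -0.628
[-0.0132 -0.0379  0.0036] -0.733
[-0.0169 -0.0417  0.0036] -0.838
[-0.0211 -0.045   0.0036] -0.942
[-0.0256 -0.0479  0.0036] -1.047
```

View pics/w3.png

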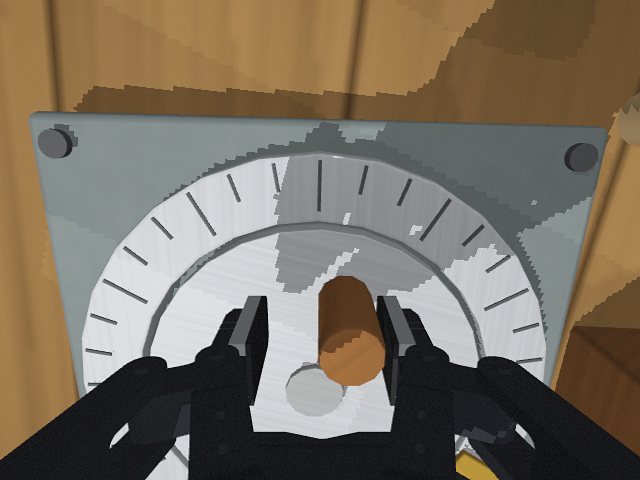

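```bash
python3 -m crank '[[[0,-0.007,0,0,0,-0.105],[-0.0012,-0.014,0.001,0,0,-0.21],[-0.0026,-0.0195,0.002,0,0,-0.314],[-0.0045,-0.0245,0.002,0,0,-0.419],[-0.007,-0.0293,0.002,0,0,-0.524],[-0.0098,-0.0338,0.002,0,0,-0.628],[-0.0132,-0.038,0.002,0,0,-0.733],[-0.017,-0.0417,0.002,0,0,-0.838],[-0.021,-0.045,0.002,0,0,-0.942]]]'
python3 - <<'E'
from h import *
s=r.sense();P=np.array(s["tool_pos"]);print(s["time"],P,s["tcp_rot"])
for c in ["wrist","top"]:
    p,d=r.snapshot(c);cv2.imwrite(f"pics/{c}4.png",p if c=="wrist" else cv2.resize(p[170:370,400:640],None,fx=3,fy=3,interpolation=2))
C=np.array([540,-95.]);R=Rn.from_euler("xyz",s["tcp_rot"],degrees=True);y0=s["tcp_rot"][2]
for k in range(1,17,1):
    a=np.radians(y0+k);q=np.array([*(C+51*np.array([np.cos(a),np.sin(a)])),60])
    print(k,np.round(R.inv().apply(q-P)/1000,4),round(-np.radians(k),3))
E
```

```text
time: 5.85
tool_pos: [496.6, -70.4, 61.7]
tcp_rot: [179.8, 0.4, 151.1]
ft_force: [2.1, 2.7, 1.3]
finger_gap: 42.4
5.85 [496.60529846 -70.41404931  61.72117294] [179.79228406   0.38271278 151.09405604]
1 [ 0.0011 -0.0014  0.0017] -0.017
2 [ 0.0011 -0.0023  0.0017] -0.035
3 [ 0.0011 -0.0032  0.0017] -0.052
4 [ 0.001  -0.0041  0.0017] -0.07
5 [ 0.0009 -0.005   0.0017] -0.087
6 [ 0.0009 -0.0059  0.0017] -0.105
7 [ 0.0008 -0.0068  0.0017] -0.122
8 [ 0.0006 -0.0077  0.0017] -0.14
9 [ 0.0005 -0.0085  0.0017] -0.157
10 [ 0.0004 -0.0094  0.0017] -0.175
11 [ 0.0002 -0.0103  0.0017] -0.192
12 [ 0.     -0.0112  0.0017] -0.209
13 [-0.0002 -0.012   0.0017] -0.227
14 [-0.0004 -0.0129  0.0017] -0.244
15 [-0.0006 -0.0138  0.0017] -0.262
16 [-0.0008 -0.0146  0.0017] -0.279
```

View pics/wrist4.png

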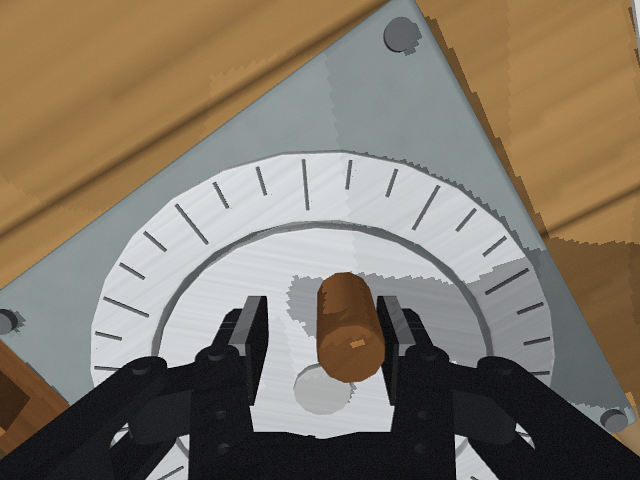

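View pics/top4.png

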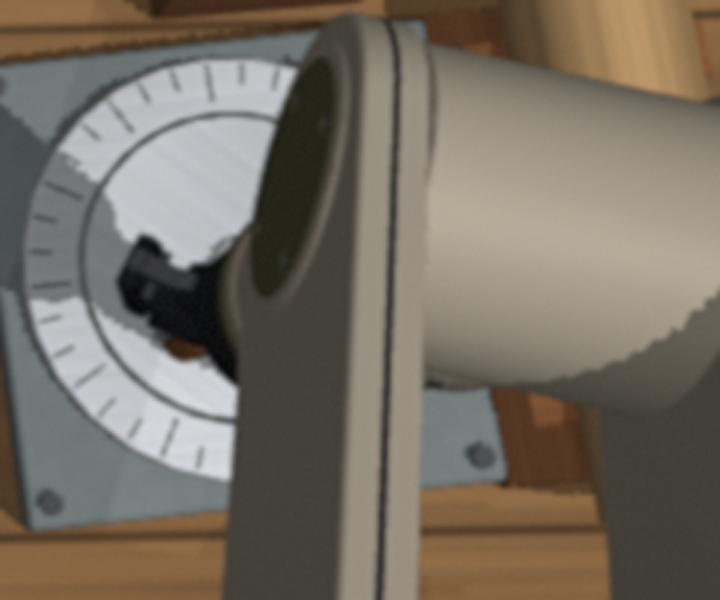

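Run:
```python
from h import *
p=ray("wrist",(351,354),90);c=ray("wrist",(323,389),46)
print(p,c,ang(p,c),ang(p,(540,-95)))
r.snapshot("side");find("side",["index_mark","peg_top","target_line","dial_axis"])
print(r.sense()["ft_force"],r.sense()["time"])
```

```text
[500.22701968 -61.91145924  90.        ] [538.20507079 -93.25541204  46.        ] 140.46654388428922 140.2417391114209
side index_mark 0.74 [446.9 210.3] [ 536.1 -129.3   42. ]
side index_mark 0.67 [420.2 194.4] [ 611.8 -148.6   42. ]
side peg_top 0.91 [444.2 208.7] [502.8 -55.5  90. ]
side peg_top 0.71 [417.4 198. ] [561.  -56.1  90. ]
side target_line 0.42 [416.6 198.7] [ 606.9 -128.3   42. ]
side dial_axis 0.89 [435.2 215.1] [543.  -98.1  42. ]
[0.43979312 0.15981719 0.3498293 ] 6.2
```

```bash
python3 -m crank '[[[0.0011,-0.0023,0,0,0,-0.035],[0.001,-0.0041,0,0,0,-0.07],[0.0009,-0.0059,0,0,0,-0.105],[0.0006,-0.0077,0,0,0,-0.14],[0.0006,-0.0077,0,0,0,-0.14]]]'
python3 - <<'E'
from h import *
p,d=r.snapshot("wrist");cv2.imwrite("pics/w5.png",p)
print(r.sense()["tool_pos"],r.sense()["tcp_rot"],r.sense()["time"])
find("wrist",["peg_top","dial_axis"])
E
```

```text
time: 6.82
tool_pos: [490.9, -76.9, 59.8]
tcp_rot: [179.9, 0.2, 158.9]
ft_force: [2.3, 1.5, 1.7]
finger_gap: 42.5
[490.8530672  -76.81904334  59.7516566 ] [179.92704033   0.22196503 158.85491768] 6.875
wrist peg_top 0.92 [350.4 364. ] [496.3 -68.5  90. ]
```

View pics/w5.png

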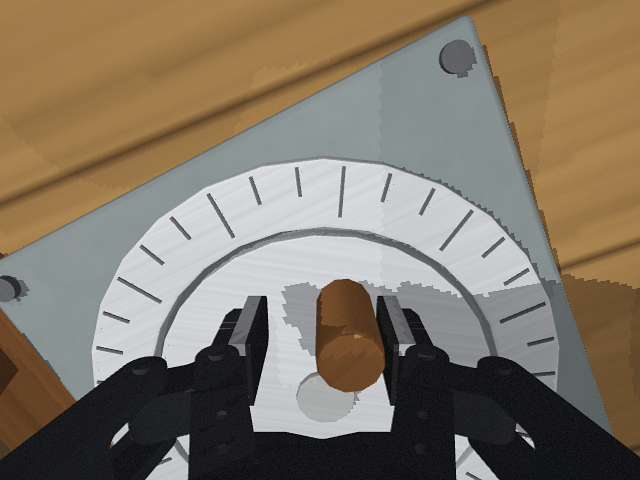

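```bash
python3 -m crank '[[[0,0.005,0,0,0,0],[0,0.009,0,0,0,0],[0,0.009,-0.03,0,0,0],[0,0.009,-0.07,0,0,0],[0.01,0.009,-0.12,0,0,0],[0.03,0.009,-0.17,0,0,0],[0.03,0.009,-0.19,0,0,0],[0.03,0.009,-0.19,0,0,0]]]'
python3 - <<'E'
from h import *
p,d=r.snapshot("wrist");cv2.imwrite("pics/w6.png",p)
print(r.sense()["tool_pos"],r.sense()["tcp_rot"],r.sense()["time"])
find("wrist",["peg_top","dial_axis","index_mark","target_line"])
E
```

```text
time: 7.98
tool_pos: [466.4, -57.6, 251.0]
tcp_rot: [179.9, 0.4, 158.9]
ft_force: [0.3, -0.5, -0.7]
finger_gap: 42.6
[465.52242254 -57.50337825 248.93785622] [179.93719356   0.21223044 158.86193869] 8.025
wrist peg_top 0.77 [322.2 256.5] [495.  -68.1  90. ]
wrist dial_axis 0.8 [312.  283.8] [532.5 -93.   42. ]
wrist index_mark 0.88 [303.7 356.7] [ 603.6 -130.2   42. ]
wrist target_line 0.66 [308.3 357.7] [ 606.5 -126.4   42. ]
```

View pics/w6.png

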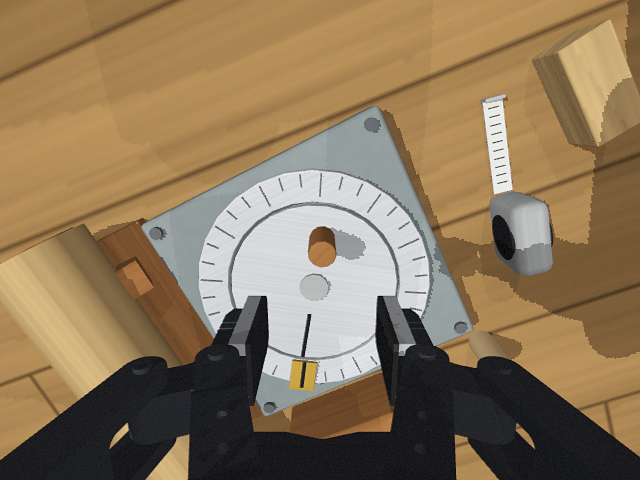

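Peg at (322,250); the index line runs (310,315)→(305,356), and the rider line is at (303,362)–(302,388). They are close; zooming and measuring.

Run:
```python
from h import *
im=cv2.imread("pics/w6.png")
cv2.imwrite("pics/w6z.png",cv2.resize(im[300:400,265:345],None,fx=6,fy=6,interpolation=cv2.INTER_NEAREST))
g=im.max(axis=2).astype(float)
def cent(rows,lo,hi,th,z):
    out=[]
    for v in rows:
        w=np.clip(th-g[v,lo:hi],0,None)
        if w.sum()>0: out.append(ray("wrist",((w*np.arange(lo,hi)).sum()/w.sum(),v),z))
    o=np.array(out); m=o.mean(0); d=np.linalg.svd(o[:,:2]-m[:2])[2][0]; d*=np.sign(d[0])
    return m,np.degrees(np.arctan2(d[1],d[0])),len(o)
mi,di,n=cent(range(317,352),298,318,120,42); mt,dt,k=cent(range(365,386),296,309,90,46)
print(mi,di,n,mt,dt,k)
C=ray("wrist",(314.5,287),46)
rim=np.array([ray("wrist",q,42)[:2] for q in [(229,282),(399,282),(313,203),(255,223),(373,224),(275,347)]])
A=np.c_[2*rim,np.ones(6)];x=np.linalg.lstsq(A,(rim**2).sum(1),rcond=None)[0]
print("boss",C,"rim",x[:2])
for c in (C[:2],x[:2],(C[:2]+x[:2])/2): print("idx",ang(mi,c),"tgt",ang(mt,c))
```

```text
[ 580.57476793 -118.47403554   42.        ] -30.191818345982792 35 [ 620.94835648 -138.01990874   46.        ] -28.199507012729935 21
boss [534.65752644 -91.27908173  46.        ] rim [533.44030972 -91.23696602]
idx -30.636570139777582 tgt -28.442908471513885
idx -30.02185503682395 tgt -28.129540950412398
idx -30.326156476772805 tgt -28.28535792812292
```

View pics/w6z.png

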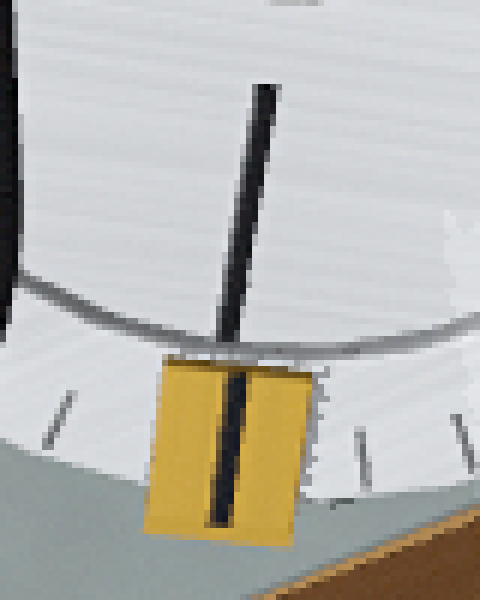

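Run:
```python
from h import *
C=np.array([538.5,-94]);a=np.radians(2.0);M=np.array([[np.cos(a),-np.sin(a)],[np.sin(a),np.cos(a)]])
f=C+M@(np.array([490.85,-76.82])-C);print(f)
y=158.85+2
t=np.array([np.sin(np.radians(y)),-np.cos(np.radians(y))])  # tool y in world
togo([*(f+9*t),60],y);togo([*f,60],y)
```

```text
[490.27945374 -78.49342661]
shift m [-0.0314 -0.0015  0.1873] rot [ 0.0006 -0.0001 -0.035 ]
shift m [-0.0317 -0.0105  0.1873] rot [ 0.0006 -0.0001 -0.035 ]
```

```bash
python3 -m crank '[[[-0.02,-0.001,0.02,0,0,-0.02],[-0.0314,-0.0015,0.06,0,0,-0.035],[-0.0314,-0.0015,0.11,0,0,-0.035],[-0.0314,-0.0015,0.15,0,0,-0.035],[-0.0314,-0.0015,0.18,0,0,-0.035],[-0.0314,-0.0015,0.187,0,0,-0.035],[-0.0314,-0.0015,0.187,0,0,-0.035],[-0.0314,-0.0015,0.187,0,0,-0.035]]]'
python3 - <<'E'
from h import *
print(r.sense()["tool_pos"],r.sense()["tcp_rot"],r.sense()["time"])
togo([490.28,-78.49,60],160.85)
E
```

```text
time: 9.22
tool_pos: [494.4, -70.3, 61.8]
tcp_rot: [180.0, 0.1, 160.9]
ft_force: [0.3, -0.2, 0.7]
finger_gap: 42.9
[494.40958637 -70.27646947  61.75596309] [1.79951767e+02 1.29429023e-01 1.60854818e+02] 9.225
shift m [ 0.0012 -0.0091  0.0017] rot [0.0008 0.0023 0.0001]
```

```bash
python3 -m crank '[[[0.001,-0.004,0,0,0,0],[0.001,-0.007,0,0,0,0],[0.001,-0.0083,0,0,0,0],[0.001,-0.0091,0,0,0,0],[0.001,-0.0091,0,0,0,0]]]'
python3 - <<'E'
from h import *
print(r.sense()["tool_pos"],r.sense()["tcp_rot"],r.sense()["time"])
togo([490.28,-78.49,60],160.85)
E
```

```text
time: 9.85
tool_pos: [490.6, -78.5, 61.9]
tcp_rot: [179.9, 0.1, 160.9]
ft_force: [1.2, 1.9, 2.4]
finger_gap: 42.7
[490.64416095 -78.49337668  61.88535223] [1.79939052e+02 1.49744817e-01 1.60850070e+02] 9.85
shift m [ 0.0004 -0.0001  0.0019] rot [0.0011 0.0026 0.    ]
```

Reached; back off, raise, look.

```bash
python3 -m crank '[[[0,0.005,0,0,0,0],[0,0.009,0,0,0,0],[0,0.009,-0.03,0,0,0],[0,0.009,-0.07,0,0,0],[0.01,0.009,-0.12,0,0,0],[0.03,0.009,-0.17,0,0,0],[0.03,0.009,-0.19,0,0,0],[0.03,0.009,-0.19,0,0,0],[0.03,0.009,-0.19,0,0,0]]]'
python3 - <<'E'
from h import *
im,d=r.snapshot("wrist");cv2.imwrite("pics/w7.png",im)
print(r.sense()["tool_pos"],r.sense()["time"])
find("wrist",["index_mark","target_line"])
E
```

```text
time: 10.98
tool_pos: [464.1, -60.1, 249.6]
tcp_rot: [180.0, -0.0, 160.8]
ft_force: [-1.3, 0.3, 0.0]
finger_gap: 42.7
[463.8887944  -60.00561873 249.30732183] 11.025
wrist index_mark 0.77 [299.9 357.5] [ 606.1 -132.4   42. ]
wrist target_line 0.86 [303.5 358.3] [ 608.6 -129.4   42. ]
```

View pics/w7.png

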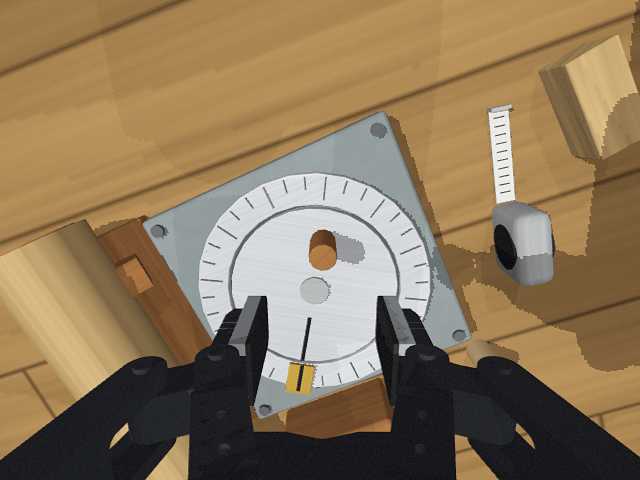

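```bash
cat >> h.py <<'E'
def meas(im,ir,il,tr,tl,boss):
    g=im.max(axis=2).astype(float)
    def cent(rows,lo,hi,th,z):
        o=[]
        for v in rows:
            w=np.clip(th-g[v,lo:hi],0,None)
            if w.sum()>0:o.append(ray("wrist",((w*np.arange(lo,hi)).sum()/w.sum(),v),z))
        o=np.array(o);m=o.mean(0);d=np.linalg.svd(o[:,:2]-m[:2])[2][0];d*=np.sign(d[0])
        return m,np.degrees(np.arctan2(d[1],d[0])),len(o)
    mi,di,n=cent(range(*ir),*il,120,42);mt,dt,k=cent(range(*tr),*tl,90,46)
    C=ray("wrist",boss,46)
    print(mi,di,n,mt,dt,k,"C",C,"idx",ang(mi,C),"tgt",ang(mt,C),"line-line",ang(mt,mi))
E
python3 - <<'E'
from h import *
im=cv2.imread("pics/w7.png")
cv2.imwrite("pics/w7z.png",cv2.resize(im[300:400,265:345],None,fx=6,fy=6,interpolation=cv2.INTER_NEAREST))
meas(im,(321,354),(298,316),(367,388),(295,308),(314.5,290))
E
```

```text
[ 586.34545207 -118.63382238   42.        ] -28.54925245115922 33 [ 625.73382579 -139.32482111   46.        ] -27.881493111804602 21 C [538.97775237 -92.81476845  46.        ] idx -28.59379499597576 tgt -28.19582148441315 line-line -27.71327197391858
```

View pics/w7z.png

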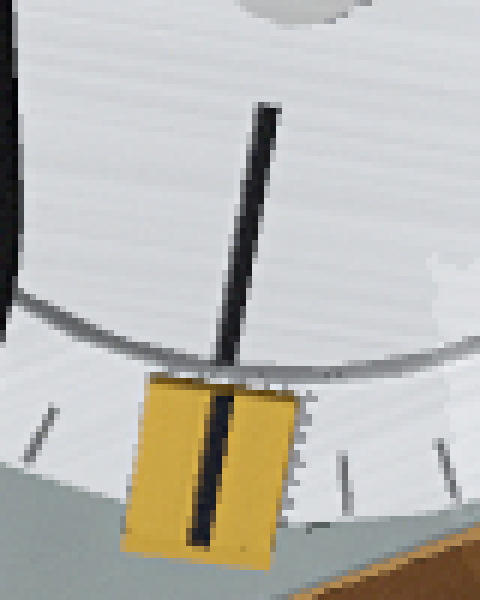

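Run:
```python
from h import *
togo([570,-80,215],60)
```

```text
shift m [-0.1068  0.0159  0.0345] rot [-5.0000e-04 -1.4000e-03  1.7601e+00]
```

```bash
python3 -m crank '[[[-0.01,0.002,0,0,0,0.18],[-0.02,0.003,0,0,0,0.36],[-0.03,0.005,0.005,0,0,0.54],[-0.04,0.007,0.01,0,0,0.72],[-0.055,0.009,0.015,0,0,0.9],[-0.07,0.011,0.02,0,0,1.08],[-0.08,0.013,0.025,0,0,1.26],[-0.09,0.014,0.03,0,0,1.44],[-0.1,0.016,0.034,0,0,1.6],[-0.107,0.016,0.034,0,0,1.76]]]'
python3 - <<'E'
from h import *
im,d=r.snapshot("wrist");cv2.imwrite("pics/w8.png",im)
print(r.sense()["tool_pos"],r.sense()["tcp_rot"],r.sense()["qd"],r.sense()["time"])
E
```

```text
time: 12.38
tool_pos: [569.8, -79.9, 213.3]
tcp_rot: [-179.8, 0.0, 59.7]
ft_force: [-0.6, -0.2, -0.2]
finger_gap: 42.6
[570.31656888 -80.20785019 213.54412648] [-1.79794512e+02  2.41724939e-02  5.92432480e+01] [ -0.05376688  -1.20121441   0.82237671  -0.03648965   0.04623615
 -14.4621462 ] 12.425
```

View pics/w8.png

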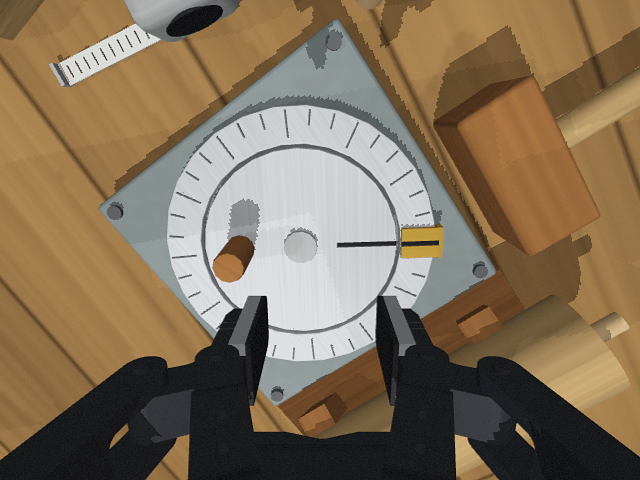

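```bash
cat > m.py <<'E'
from h import *
im,d=r.snapshot("wrist")
import sys;cv2.imwrite(sys.argv[1],cv2.resize(im[190:290,320:460],None,fx=5,fy=5,interpolation=cv2.INTER_NEAREST))
g=im.max(axis=2).astype(float)
def cent(cols,lo,hi,th,z):
    o=[]
    for u in cols:
        w=np.clip(th-g[lo:hi,u],0,None)
        if w.sum()>0:o.append(ray("wrist",(u,(w*np.arange(lo,hi)).sum()/w.sum()),z))
    o=np.array(o);m=o.mean(0);d=np.linalg.svd(o[:,:2]-m[:2])[2][0];d*=np.sign(d[0])
    return m,np.degrees(np.arctan2(d[1],d[0])),len(o)
i=cent(range(341,394),235,252,120,42);t=cent(range(405,435),236,250,90,46)
print(i,t,"line-line",ang(t[0],i[0]),r.sense()["tcp_rot"][2])
# boss: bright region centroid by circles on gray
b=cv2.HoughCircles(cv2.cvtColor(im,cv2.COLOR_BGR2GRAY)[215:275,270:335],cv2.HOUGH_GRADIENT_ALT,1,30,param1=100,param2=0.5,minRadius=10,maxRadius=25)
print(b)
for bp in [(300.5,245.5)]:
    C=ray("wrist",bp,46);print("C",C,"idx",ang(i[0],C),"tgt",ang(t[0],C))
r.snapshot("wrist");find("wrist",["index_mark","target_line"])
print(r.sense()["time"])
E
python3 m.py pics/w9.png
```

```text
(array([ 589.36967145, -120.17958845,   42.        ]), np.float64(-27.716858463787727), 53) (array([ 627.44269324, -139.57802622,   46.        ]), np.float64(-27.416887330027464), 30) line-line -26.999120941373814 59.873997456328894
[[[30.       32.       17.419453]]]
C [541.18471913 -93.08950333  46.        ] idx -29.345150758262456 tgt -28.32233826286245
wrist index_mark 0.57 [394.7 243. ] [ 609.6 -131.4   42. ]
wrist target_line 0.79 [397.5 241.2] [ 612.5 -131.3   42. ]
12.625
```

View pics/w9.png

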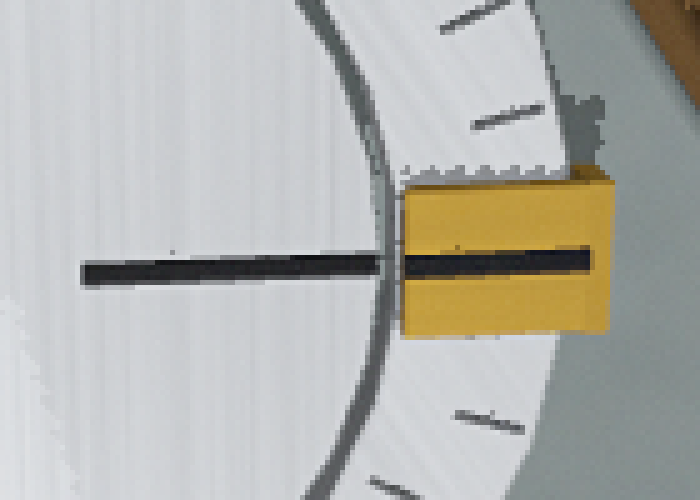

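Run:
```python
from h import *
C=np.array([538.5,-94]);a=np.radians(0.55);M=np.array([[np.cos(a),-np.sin(a)],[np.sin(a),np.cos(a)]])
f=C+M@(np.array([490.64,-78.49])-C);y=161.4
t=np.array([np.sin(np.radians(y)),-np.cos(np.radians(y))])
print(f,f+9*t)
togo([*(f+9*t),150],y)
```

```text
[490.49332203 -78.95013056] [493.36395581 -70.42021487]
shift m [-0.0297 -0.0709  0.0649] rot [-0.0018 -0.0022 -1.7661]
```

```bash
python3 -m crank '[[[-0.003,-0.007,0,0,0,-0.18],[-0.006,-0.014,0,0,0,-0.36],[-0.009,-0.021,0.01,0,0,-0.54],[-0.012,-0.028,0.02,0,0,-0.72],[-0.015,-0.036,0.03,0,0,-0.9],[-0.018,-0.043,0.04,0,0,-1.08],[-0.021,-0.05,0.05,0,0,-1.26],[-0.024,-0.058,0.06,0,0,-1.44],[-0.027,-0.065,0.065,0,0,-1.6],[-0.0297,-0.071,0.065,0,0,-1.766]]]'
python3 -m crank '[[[0,0,0,0,0,0],[0,0,0,0,0,0]]]'
python3 - <<'E'
from h import *
togo([493.36,-70.42,60],161.4)
E
```

```text
time: 13.88
tool_pos: [492.3, -70.1, 149.2]
tcp_rot: [180.0, -0.2, 161.9]
ft_force: [-0.0, 0.2, 0.7]
finger_gap: 42.7
time: 14.12
tool_pos: [492.4, -70.1, 149.3]
tcp_rot: [180.0, -0.2, 161.7]
ft_force: [0.9, 0.6, -0.2]
finger_gap: 42.8
shift m [-0.0013 -0.0001  0.0893] rot [ 0.0005 -0.0032  0.0058]
```

```bash
python3 -m crank '[[[-0.0013,0,0.03,0,0,0.006],[-0.0013,0,0.06,0,0,0.006],[-0.0013,0,0.08,0,0,0.006],[-0.0013,0,0.089,0,0,0.006],[-0.0013,0,0.089,0,0,0.006],[-0.0013,0,0.089,0,0,0.006]]]'
python3 - <<'E'
from h import *
togo([490.49,-78.95,61],161.4)
E
```

```text
time: 14.88
tool_pos: [494.2, -70.5, 61.4]
tcp_rot: [180.0, -0.1, 161.4]
ft_force: [0.8, 0.5, 0.1]
finger_gap: 43.0
shift m [ 0.0008 -0.0092  0.0004] rot [ 0.0007 -0.0015 -0.0006]
```

```bash
python3 -m crank '[[[0.0008,-0.004,0,0,0,0],[0.0008,-0.007,0,0,0,0],[0.0008,-0.0083,0,0,0,0],[0.0008,-0.0092,0,0,0,0],[0.0008,-0.0092,0,0,0,0],[0.0008,-0.0092,0,0,0,0]]]'
python3 - <<'E'
from h import *
print(r.sense()["tool_pos"]);togo([490.49,-78.95,61],161.4)
E
```

```text
time: 15.62
tool_pos: [490.7, -78.8, 61.5]
tcp_rot: [179.9, -0.1, 161.4]
ft_force: [0.4, 2.3, 2.2]
finger_gap: 42.6
[490.69187931 -78.83535232  61.54099197]
shift m [ 0.0002 -0.0002  0.0005] rot [ 0.0009 -0.0013 -0.0005]
```

Nudge 0.2 mm more, back off, raise, then return to the check view.

```bash
python3 -m crank '[[[0,-0.0003,0,0,0,0],[0,-0.0003,0,0,0,0],[0,0.005,0,0,0,0],[0,0.0092,0,0,0,0],[0,0.0092,-0.03,0,0,0],[0,0.0092,-0.07,0,0,0],[0,0.0092,-0.11,0,0,0],[0,0.0092,-0.14,0,0,0],[0,0.0092,-0.153,0,0,0],[0,0.0092,-0.153,0,0,0]]]'
python3 - <<'E'
from h import *
togo([570,-80,215],60)
E
```

```text
time: 16.88
tool_pos: [494.2, -70.3, 214.8]
tcp_rot: [179.9, -0.0, 161.4]
ft_force: [0.5, -0.6, -0.6]
finger_gap: 43.0
shift m [-0.075   0.015  -0.0002] rot [ 4.0000e-04 -9.0000e-04  1.7694e+00]
```

```bash
python3 -m crank '[[[-0.0075,0.0015,0,0,0,0.18],[-0.015,0.003,0,0,0,0.36],[-0.022,0.0045,0,0,0,0.54],[-0.03,0.006,0,0,0,0.72],[-0.037,0.0075,0,0,0,0.9],[-0.045,0.009,0,0,0,1.08],[-0.052,0.01,0,0,0,1.26],[-0.06,0.012,0,0,0,1.44],[-0.068,0.0135,0,0,0,1.6],[-0.075,0.015,0,0,0,1.77]]]' >/dev/null
python3 -m crank '[[[0,0,0,0,0,0],[0,0,0,0,0,0]]]'; python3 m.py pics/w10.png
python3 - <<'E'
from h import *
im,d=r.snapshot("wrist");cv2.imwrite("pics/w11.png",im)
im,d=r.snapshot("top");cv2.imwrite("pics/top11.png",im);find("top",["tape","offcut","dowel","mallet"])
E
```

```text
time: 18.38
tool_pos: [568.2, -79.6, 210.2]
tcp_rot: [-179.6, 0.1, 59.9]
ft_force: [0.2, -0.6, -0.5]
finger_gap: 42.9
(array([ 587.30887069, -119.01395209,   42.        ]), np.float64(-27.98114809084294), 53) (array([ 624.56953491, -139.09750306,   46.        ]), np.float64(-28.488942618209244), 30) line-line -28.324730536301573 59.82672433190423
[[[33.      32.      18.25069]]]
C [539.79065885 -91.844764    46.        ] idx -29.75935366034222 tgt -29.133745252111964
wrist index_mark 0.93 [397.3 243.7] [ 609.6 -132.1   42. ]
wrist target_line 0.68 [398.3 239. ] [ 612.3 -129.1   42. ]
18.575
top tape 0.81 [349.3 249.9] [562.7 107.3   0. ]
top offcut 0.69 [299.6 312.1] [461.5 190.7   0. ]
top offcut 0.32 [484.5 157.7] [ 717.1 -126.2    0. ]
top dowel 0.9 [382.7 182.3] [677.5  47.9   0. ]
top dowel 0.19 [501.1 213.3] [ 619.7 -147.2    0. ]
top mallet 0.56 [484.3 157.3] [ 717.8 -125.9    0. ]
```

View pics/w10.png

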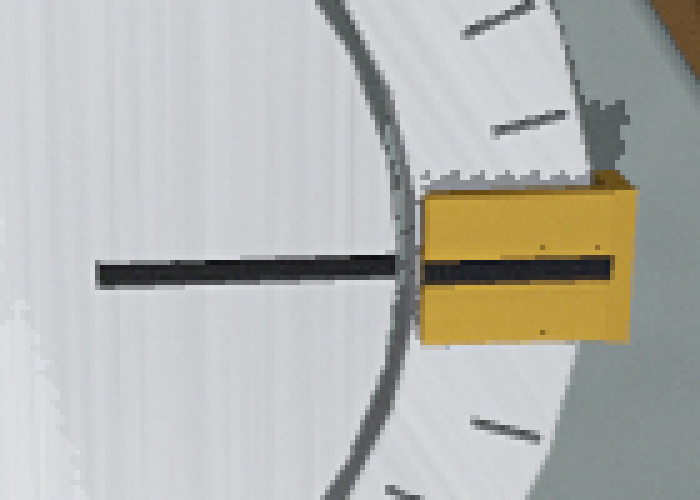

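View pics/w11.png

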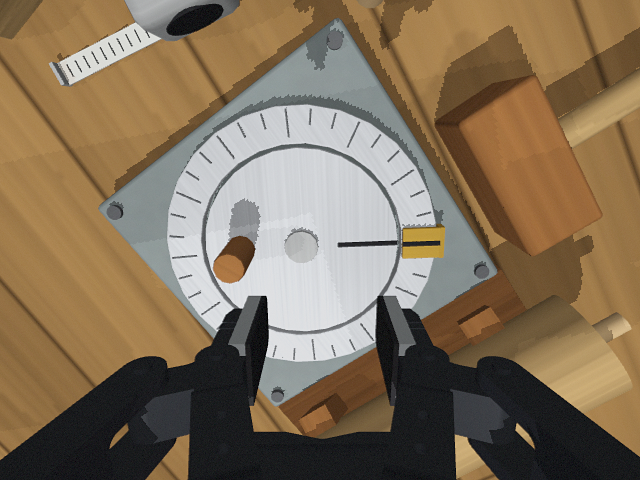

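```bash
python3 -c "
from bench import r
print(r.hand_in(), r.sense()['time'])"
```

```text
the job is handed in; nothing more can be done
the job is handed in; nothing more can be done
```

I turned the dial about 115° anticlockwise by pushing the post with the open fingers either side of it. Two small nudges of about 2° and 0.5° followed, then I raised the hand clear, 210 mm above the bench, and handed in at about 19 s.

**Alignment:** in the last wrist picture the index line and the rider line run into each other. Their fitted directions are −28.0° and −28.5°, and the line joining them is at −28.3°, so the remaining error is about 0.3°. One check differs: angles taken about the boss's estimated centre still showed the index about 0.6° short. I trusted the fitted lines over that, because the boss centre was only picked by eye in the picture. The trained networks' index and target points were about 4 mm apart, which is within their scatter.

**Rest of the scene:**
- **Dial and rider:** the dial looked seated and the rider looked unmoved.
- **Forces:** the wrist force read under 10 N after each move.
- **Loose things:** I never came near them. The top camera puts the tape, dowel and mallet within 5 mm of their first positions and the offcut within about 6 mm, all within detection noise.

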